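# Hold the sample cell in the light path of the open photometer

### The job

Take the glass cell with the blue stopper out of the small grey rack, gripping it only by its two broad frosted faces and letting nothing touch the clear windows at its narrow ends. Hold it upright and centred between the lamp and the detector with its clear windows facing them squarely, and lower it by feel until the white spring seat below gives a little under it, without bottoming the spring. Finish while still gripping it there, pressed lightly on the seat for the reading; leave the cell with the white stopper and the other things on the worktop alone.

Things in the scene. Friction and masses are not known exactly. Their poses are not given: they have to be found in the camera images.
- sample: Glass cell, BLUE stopper, 40 to 80 g, loose. 44 mm long (own x), 12.5 mm thick (own y), glass 50 mm high, 58 mm with stopper. Origin: centre of its underside, z up. Broad faces at y = +-6.25 mm are frosted, narrow ends at x = +-22 mm are clear windows. Either end may face the lamp. Starts in either rack pocket, underside 4 mm above the worktop, long axis along the rack's x.
- sample_frost_a: The frosted broad face at own y = +6.25 mm of the sample cell, 42 mm long and 50 mm high; part of the cell. Origin and axes are those of the cell.
- sample_frost_b: The frosted broad face at own y = -6.25 mm of the sample cell, otherwise the same. Origin and axes are those of the cell.
- sample_windows: The two clear end windows of the sample cell (8.5 mm wide, from 12 to 46 mm above its underside, at x = +-22 mm); part of the cell. Nothing may touch them. Origin and axes are those of the cell.
- reference: The reference cell: the same as the sample cell but with a WHITE stopper, standing in the other rack pocket. To be left alone. Origin: centre of its underside.
- rack: Grey plastic cell rack, fixed, 150 x 34 x 12 mm, lying on the worktop. Origin: centre of its underside; its x is its long direction. Two pockets 8 mm deep (1.5 mm play on each side of a cell) at x = -36 and +36 mm; the cells stand in them in line, end to end, so their frosted faces are free on both sides.
- bench: Open photometer, fixed, on a base plate 250 x 70 x 12 mm. Origin: centre of the plate's underside, on the worktop. Own x runs along the beam from the grey lamp housing (x -115 to -65 mm) to the black detector (x 65 to 115 mm), both up to 90 mm high and 49 mm wide. Their black noses, 26 mm across, end at x = -45 and +45 mm. The sprung seat stands in the middle, see beam_mid.
- beam_mid (a point): Middle of the light path, on the beam, 72 mm above the worktop; axes as the bench. Straight below is the white seat plate, 46 (x) by 18 mm; its top is 44 to 54 mm above the worktop, different each time and not reported. Pressed down, it begins to give at about 1 N, needs 0.6 N more per mm and bottoms after 12 mm at about 8 N. The brass collar under it does not yield.
- weigh_bottle: Bystander: small clear glass weighing bottle with lid, 39 mm diameter, 58 mm high. Origin: centre of its underside. To be left alone.
- jar_brown: Bystander: small brown glass jar, 35 mm diameter, 56 mm high. Origin: centre of its underside. To be left alone.
- marker: Bystander: white and blue marker pen, 134 mm long (own y), 15 mm thick, lying on the worktop. Origin: middle of its underside. To be left alone.
Things that resemble listed ones, but are neither listed nor needed, are in the scene too. Leave any orange look-alike of the sample alone. Of the things that look like the rack, the larger one is meant.

How it is judged:
By the outcome, as a careful person would: the job done as asked, in the order asked, and still so for the second after the job is handed in, while the arm keeps its last pose, push and grip.
It also fails if it takes over 42 s, if anything falls off the work surface, if the arm or the gripper's body presses on something with over 40 N, if the wrist force passes 120 N, or if a joint passes its speed limit or range.

### The arm

A 6-joint arm with a two-finger parallel gripper is mounted at the origin on a cart in front of the work surface, level with it; the furniture and walls round the work are solid. World frame = base frame: x ahead of the robot, y to its left, z up, the work surface at z = 0. Lengths are in mm, angles in rad, forces in N, time in s.
With the tool pointing down it reaches from about 275 to 825 mm from the base axis. Payload 5.2 kg.
Tool frame: the origin (TCP) lies at the very end of the fingers, on their centre line; the grasp point (between the pads) lies 19 mm behind it; z points along the fingers, y is the line along which they close (so a half turn about z gives the same grasp; the last joint's range is limited). The gripper opens to 93 mm and grips with 3 to 60 N. Pads are 15 mm wide; open, the fingers measure 128 mm over their backs; the gripper's body (75 mm by 188 mm) begins 65 mm behind the grasp point.
Start: joints at [-1.483, 0.259, 1.535, -0, 1.348, -0.203], TCP at [157.716, -526.906, 189.453] pointing down, gripper open.
Joint ranges: [-3.14, 3.14], [-0.91, 2.08], [0.19, 2.58], [-1.22, 4.36], [0.22, 2.71], [-3.12, 3.12]. Speed limits (rad/s): [2.57, 2.57, 3.14, 3.14, 3.14, 3.14].

### API

Orientations are given as [roll, pitch, yaw] about the fixed x, y, z axes, in that order (R = Rz(yaw) Ry(pitch) Rx(roll)).
In Python, from bench import robot gives the robot as it stands. The module is installed in compiled form; this text tells all that it offers. Calls block until the motion is done:
- robot.move_ptp(position, orientation): joint-space move of the TCP to a pose.
- robot.move_linear(position, ori=None, speed=150, f_stop=None): straight line of the TCP; ori=None keeps the orientation; speed is the mean speed in mm/s. With f_stop (N) it stops when the force on the tool has changed by that much, and returns True; else False.
- robot.move_j(angles): joint-space move.
- robot.move_gripper(opening): opening from 0.0 (shut) to 1.0 (fully open); the grip force is fixed at half the most; returns when the fingers have stopped.
- robot.sleep(seconds).
- robot.inverse_kinematics(position, orientation): joint angles nearest the present ones, or None.
- robot.get_image(name): name is "scene" or "top"; returns a dict with "img" (400x640x3 uint8, blue, green, red), "fovy" (degrees; the focal length in pixels is half the picture's height over the tangent of half this angle, whatever the lens; pixels are square), "cx", "cy" (the principal point, pixels), "eye" and "orientation" of the camera in the world. Camera axes: x right, y down, z forward; pixel columns grow to the right and rows downward; lengths in mm; the calibration is good to about 2 mm. A picture is of the moment at which its call begins. There is no depth.
A pose or a line that the arm cannot do raises robot.MotionError and nothing moves.
- robot.hand_in(): hands the job in; it is judged then, once.
Readings, each from a call of its own:
- robot.current_t(): time.
- robot.current_qpos(): joint angles.
- robot.current_joint_vel(): joint speeds.
- robot.current_joint_efforts(): joint torques, N m.
- robot.current_tcp_pos(): TCP position.
- robot.current_eef_rot(): TCP orientation.
- robot.current_contact_force(): force on the tool from outside, world axes, zero at the start.
- robot.current_ft_torque(): the same for the moment, N m.
- robot.current_gripper_width(): opening from 0.0 (shut) to 1.0 (fully open).
- robot.current_finger_force(): force on a finger pad.
Only numpy, scipy, OpenCV 4.12 (cv2) and the standard library are available. Lean on these libraries where they do the work, as an engineer would, in place of code of your own. Each camera call takes 0.05 s, during which the arm holds its last target. There are 200 camera calls.

## Working session

There is one attempt and no reset: what is moved stays moved. The work goes in short steps, each a Python script; the robot and the scene stay as the last script left them, time stands still between calls to the robot, and variables do not carry over. Pictures are saved under pics/ and viewed, at most 10 in all, crops included, and the job is handed in when it is done.

```bash
mkdir -p pics; python3 - <<'E'
from bench import robot
import cv2
for n in("scene","top"):
    d=robot.get_image(n); cv2.imwrite(f"pics/{n}0.png",d["img"])
    print(n,{k:v for k,v in d.items() if k!="img"})
print(robot.current_t(),robot.current_eef_rot(),robot.current_tcp_pos(),robot.current_contact_force())
E
```

```text
scene {'fovy': 57.846363701486304, 'cx': 319.32787589384156, 'cy': 197.64658990659908, 'eye': array([-289.70133684,  657.38607128,  766.99036489]), 'orientation': array([-2.17401429,  0.0228084 , -2.21806905])}
top {'fovy': 52.96432495602785, 'cx': 324.29821791840914, 'cy': 193.79527584111085, 'eye': array([ 310.4836036 ,   50.37861943, 1144.31953657]), 'orientation': array([-2.92277552, -0.00395984, -1.55566795])}
0.1 [-3.13996874e+00 -3.49676280e-04  2.90744906e-01] [ 157.66050657 -526.36328568  188.70322227] [ 0.005533   -0.10844886  0.06658374]
```

View pics/scene0.png

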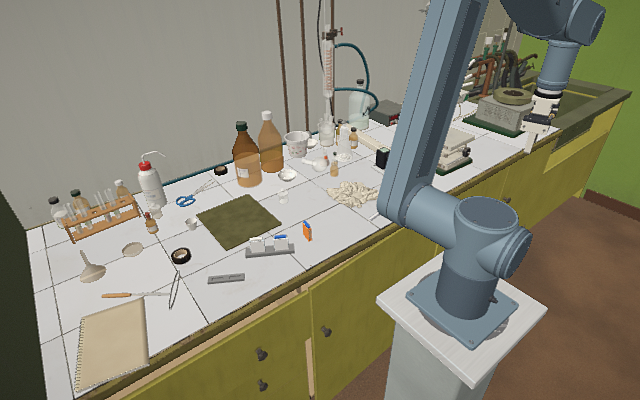

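View pics/top0.png

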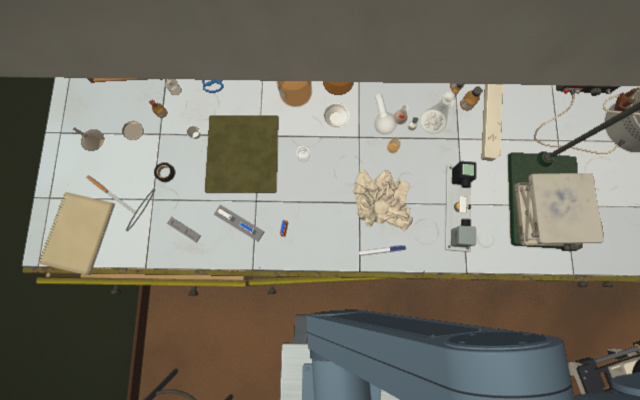

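The scene view shows the rack at about (270,248) and the blue stopper at (280,237). In it, the arm hides most of the bench. The top view shows the rack at (240,223), blue stopper at (247,228), orange decoy at (284,228), and the bench with lamp at (463,235), seat at (462,205) and detector at (464,173).

```bash
cat > h.py <<'E'
import numpy as np, cv2
from scipy.spatial.transform import Rotation as Ro
def cam(d):
    R=Ro.from_euler("xyz",d["orientation"]).as_matrix(); f=d["img"].shape[0]/2/np.tan(np.radians(d["fovy"])/2)
    return R,f
def ray(d,p):
    R,f=cam(d); v=R@np.array([(p[0]-d["cx"])/f,(p[1]-d["cy"])/f,1]); return d["eye"],v/np.linalg.norm(v)
def plane(d,p,z):
    e,v=ray(d,p); return e+v*(z-e[2])/v[2]
def tri(d1,p1,d2,p2):
    e1,v1=ray(d1,p1);e2,v2=ray(d2,p2)
    s=np.linalg.lstsq(np.c_[v1,-v2],e2-e1,rcond=None)[0]
    a,b=e1+s[0]*v1,e2+s[1]*v2; return (a+b)/2,np.linalg.norm(a-b)
def proj(d,P):
    R,f=cam(d); c=R.T@(np.asarray(P,float)-d["eye"]); return c[:2]/c[2]*f+[d["cx"],d["cy"]]
def crop(im,x,y,w,h,k): return cv2.resize(im[y:y+h,x:x+w],None,fx=k,fy=k,interpolation=cv2.INTER_CUBIC)
E
python3 - <<'E'
from bench import robot
from h import *
D={n:robot.get_image(n) for n in("scene","top")}
import pickle; pickle.dump(D,open("d0.pkl","wb"))
s,t=D["scene"]["img"],D["top"]["img"]
o=np.zeros((600,800,3),np.uint8)
o[:300,:480]=crop(t,205,200,80,50,6); o[300:,:480]=crop(s,235,225,80,50,6)
o[:600,480:780]=crop(t,437,153,60,120,5)[:600]
cv2.imwrite("pics/c1.png",o)
for n,d in D.items():
    hsv=cv2.cvtColor(d["img"],cv2.COLOR_BGR2HSV)
    m=cv2.inRange(hsv,(100,130,80),(125,255,255))
    k,l,st,c=cv2.connectedComponentsWithStats(m)
    print(n,[(st[i,4],c[i].round(1)) for i in range(1,k) if st[i,4]>5])
E
```

```text
scene [(np.int32(82), array([184.9, 200.8])), (np.int32(22), array([306.3, 224. ])), (np.int32(30), array([280.2, 236.3]))]
top [(np.int32(74), array([212.2,  84.8])), (np.int32(28), array([282.4, 226.4])), (np.int32(31), array([245.7, 226.6])), (np.int32(11), array([398.6, 247.6]))]
```

View pics/c1.png

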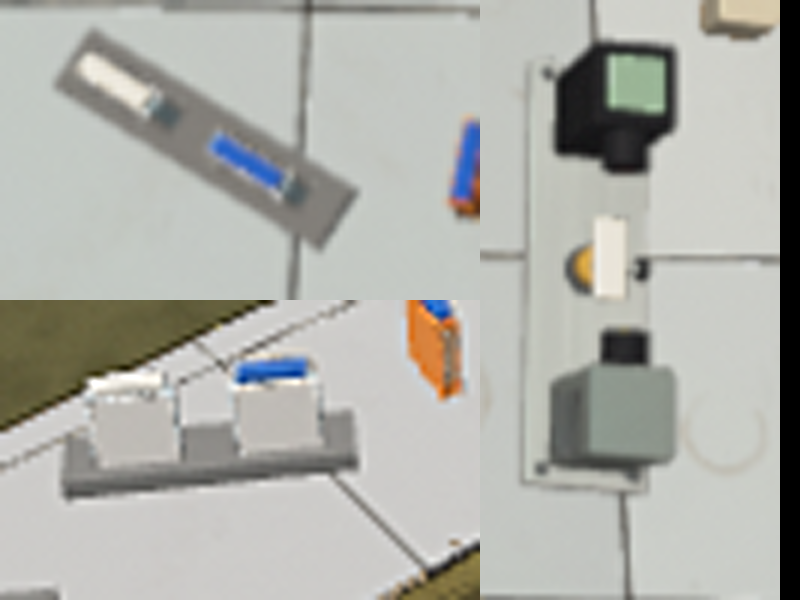

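The crops show the following:
- **Rack, top view:** corners at about (221,205), (214,214), (258,241) and (264,232), with the blue cell in the lower-right pocket.
- **Bench, top view:** base-plate corners at about (447,165), (445,250) and (471,252), and the white seat plate centred at about (463,205).

```bash
python3 - <<'E'
from h import *
import pickle; D=pickle.load(open("d0.pkl","rb")); T,S=D["top"],D["scene"]
def blob(d,lo,hi,box):
    x,y,w,h=box; hsv=cv2.cvtColor(d["img"],cv2.COLOR_BGR2HSV)[y:y+h,x:x+w]
    big=cv2.resize(hsv,None,fx=8,fy=8,interpolation=cv2.INTER_LINEAR)
    m=cv2.inRange(big,lo,hi); c=max(cv2.findContours(m,0,2)[0],key=cv2.contourArea)
    b=cv2.boxPoints(cv2.minAreaRect(c)); M=cv2.moments(c)
    f=lambda p:(np.asarray(p)+.5)/8-.5+[x,y]
    return f(b),f([M["m10"]/M["m00"],M["m01"]/M["m00"]])
def show(n,b,z):
    P=np.array([plane(T,p,z)[:2] for p in b]); e=np.roll(P,-1,0)-P
    i=np.argmax(np.linalg.norm(e,axis=1)); print(n,P.mean(0).round(1),np.linalg.norm(e,axis=1)[:2].round(1),"ang",np.degrees(np.arctan2(*e[i][::-1])).round(1))
im=T["img"]; print(im[237,250],im[225,231],im[190,455],im[205,463],im[215,250])
b,_=blob(T,(0,0,70),(179,70,170),(208,198,62,50)); print(b.round(1)); show("rack",b,12)
b,ct=blob(T,(100,120,60),(130,255,255),(235,215,25,25)); show("stopT",b,62)
_,cs=blob(S,(100,120,60),(130,255,255),(268,228,25,18)); print(tri(T,ct,S,cs))
b,c=blob(T,(0,0,225),(179,255,255),(452,190,18,28)); print(b.round(1));[show("seat",b,z) for z in(44,49,54)]
g=lambda X,Y:((X+.5-480)/5-.5+437,(Y+.5)/5-.5+153)
P=[plane(T,g(*q),12)[:2] for q in((529,58),(522,485),(648,493))]
print(P,np.linalg.norm(P[0]-P[1]),np.linalg.norm(P[1]-P[2]),"mid",(P[0]+P[2])/2)
for q in ((629,330),(625,172)): print("nose",plane(T,g(*q),85))
E
```

```text
[175 180 177] [157 163 161] [186 195 193] [217 228 233] [195 200 195]
[[200.9 238.7]
 [209.2 189.5]
 [269.8 199.8]
 [261.5 249. ]]
rack [485.  301.9] [143.  178.6] ang -98.9
stopT [457.  261.3] [ 7.7 34.7] ang -120.0
(array([458.08543672, 263.01058228,  53.46359085]), np.float64(0.27463621587945014))
[[459.6 196.7]
 [465.1 196.7]
 [465.1 211.3]
 [459.6 211.3]]
seat [ 532.2 -336.6] [15.5 41.8] ang 176.5
seat [ 531.2 -334.8] [15.4 41.6] ang 176.5
seat [ 530.2 -333. ] [15.3 41.4] ang 176.5
[array([ 657.24250176, -308.04611068]), array([ 407.34506103, -291.39116378]), array([ 403.97522254, -361.91519826])] 250.45182798418585 70.60449879900013 mid [ 530.60886215 -334.98065447]
nose [ 484.31805438 -330.69444627   85.        ]
nose [ 571.15142453 -333.88120482   85.        ]
```

```bash
python3 - <<'E'
from h import *
import pickle; D=pickle.load(open("d0.pkl","rb")); T,S=D["top"],D["scene"]
g=lambda X,Y:((X+.5)/6-.5+205,(Y+.5)/6-.5+200)
P=np.array([plane(T,g(*q),12)[:2] for q in((95,28),(55,85),(320,248),(357,190))])
print(P.round(1),np.linalg.norm(np.roll(P,-1,0)-P,axis=1),P.mean(0))
l=(P[2]+P[3]-P[0]-P[1]);u=l/np.linalg.norm(l);print(np.degrees(np.arctan2(*u[::-1])),"pocket",P.mean(0)+36*u,P.mean(0)-36*u)
# two-view heights: blue stopper top corners, scene crop (y offset 300)
s=lambda X,Y:((X+.5)/6-.5+235,(Y-300+.5)/6-.5+225)
print("stop L",tri(T,g(213,143),S,s(237,366)),"R",tri(T,g(286,178),S,s(306,360)))
print("white L",tri(T,g(80,60),S,s(89,381)))
print("seat nose",)
# rack corner heights
for a,b in(((357,190),(352,412)),((320,248),(357,445)),((55,85),(68,470))): print(tri(T,g(*a),S,s(*b)))
# cell glass top centre under stopper: scene frosted face bottom edge mid & top edge mid
E
```

```text
[[526.8 347.3]
 [498.9 364.4]
 [423.5 234.4]
 [451.1 218.4]] [ 32.69057153 150.23772337  31.88414524 149.54505025] [475.07874623 291.13224699]
-120.28444348938675 pocket [456.92419166 260.04507684] [493.23330081 322.21941714]
stop L (array([465.46955184, 277.57485837,  59.06216032]), np.float64(0.3670632749626006)) R (array([451.14908927, 245.05185057,  55.02330452]), np.float64(1.4355144512223899))
white L (array([502.9302496 , 340.9275899 ,  58.05090127]), np.float64(0.278703123908691))
seat nose
(array([452.42216752, 220.01158972,   5.26743743]), np.float64(1.5917798693943406))
(array([424.16565077, 235.25799166,  11.06546626]), np.float64(1.7258721020142282))
(array([497.8883929 , 362.84055572,  14.59326628]), np.float64(1.9265859434044035))
```

Rack and bench measurements match the stated sizes (150×32 mm and 250×70.5 mm). The sample is at (457, 261) with its long axis at 59.8°. The bench centre is (530.7, -335) with yaw about -3.6°. Next I move above the sample and look again, which should also clear the scene camera's view of the bench.

```bash
python3 - <<'E'
from bench import robot
from h import *
import pickle
yaw=np.radians(59.8)
robot.move_ptp([457,260.8,110],[np.pi,0,yaw])
print(robot.current_t(),robot.current_tcp_pos(),robot.current_eef_rot(),robot.current_qpos())
D={n:robot.get_image(n) for n in("scene","top")}; pickle.dump(D,open("d1.pkl","wb"))
s,t=D["scene"]["img"],D["top"]["img"]
o=np.zeros((600,800,3),np.uint8)
o[:300,:400]=crop(t,205,195,80,60,5); o[300:,:400]=crop(s,240,200,80,60,5)
q=proj(D["scene"],[531,-335,50]).astype(int); x,y=q-[50,50]; print(x,y)
o[:400,400:800]=crop(s,max(x,0),max(y,0),100,100,4)
cv2.imwrite("pics/c2.png",o)
E
```

```text
3.175 [457.52034698 260.19372096 110.05921102] [ 3.14130702e+00 -8.53317836e-05  1.04254314e+00] [ 3.05108372e-01  2.84559288e-01  1.70585291e+00 -1.68702682e-04
  1.15092524e+00  8.33430318e-01]
348 115
```

View pics/c2.png

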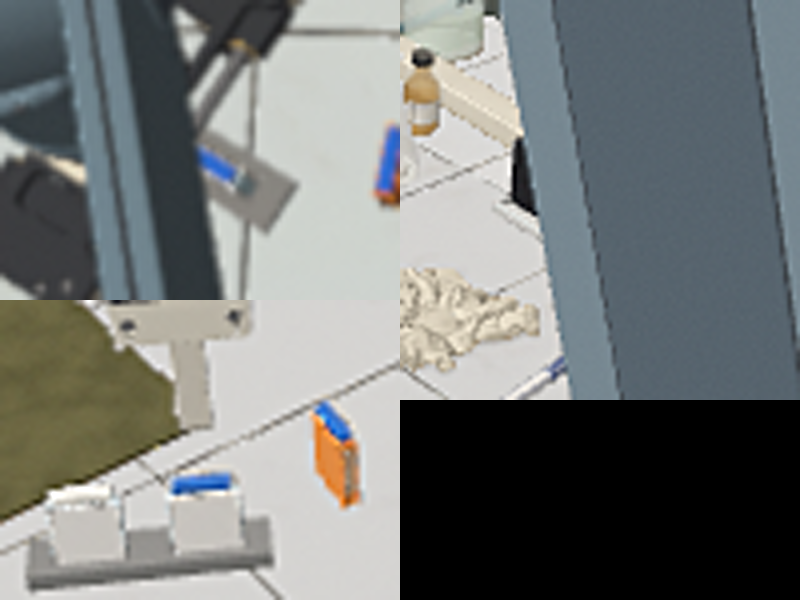

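The blue cell stands free between the fingers in line with the rack, and the arm still hides the bench from the scene camera. I expected to see both fingers in the scene crop, so I check where the visible tip at about (279,225) lies against a projection of each finger.

```bash
python3 - <<'E'
from h import *
import pickle; D=pickle.load(open("d1.pkl","rb")); S,T=D["scene"],D["top"]
n=np.array([np.sin(np.radians(59.8)),-np.cos(np.radians(59.8)),0]); c=np.array([457.5,260.2,110])
for k in(-60,-50,50,60): print(k,proj(S,c+k*n),proj(T,c+k*n))
u=np.array([n[1],-n[0],0])
for k in(-50,50): print(k,proj(S,c+k*u))
cv2.imwrite("pics/c3.png",crop(S["img"],190,130,190,140,4))
E
```

```text
-60 [279.49476834 234.45676965] [229.74692368 243.63480126]
-50 [279.38946661 232.17392895] [231.92638862 240.29330807]
50 [278.42243857 211.2096848 ] [253.29228169 207.53573312]
60 [278.3335743  209.28319245] [255.38691387 204.32430308]
-50 [261.74792082 222.86585291]
50 [295.8887068  219.72231767]
```

View pics/c3.png

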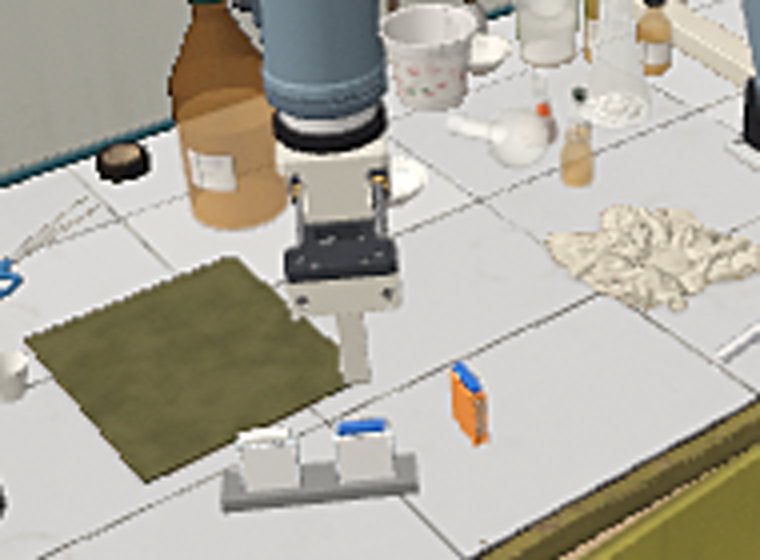

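```bash
python3 - <<'E'
from bench import robot
from h import *
import pickle; D=pickle.load(open("d1.pkl","rb")); S,T=D["scene"],D["top"]
print(robot.current_gripper_width(),robot.current_finger_force(),robot.current_tcp_pos())
n=np.array([np.sin(np.radians(59.8)),-np.cos(np.radians(59.8)),0]); c=np.array([457.5,260.2,0])
for k in(-55,55):
  for z in(110,150,194,250): print(k,z,(proj(S,c+k*n+[0,0,z])-[190,130])*4,(proj(T,c+k*n+[0,0,z])-[190,180])*4)
cv2.imwrite("pics/c4.png",crop(T["img"],190,180,110,80,6))
E
```

```text
1.0018519249065185 0.0 [457.43198339 260.23136945 110.03743689]
-55 110 [357.76762209 413.24301762] [163.35059697 247.85012832]
-55 150 [352.80117587 368.5636043 ] [148.89318552 241.37860469]
-55 194 [347.06970414 317.00182694] [131.61611636 233.64492695]
-55 250 [339.33404444 247.40986489] [107.22737064 222.72787277]
55 110 [353.51136848 320.97150585] [257.36213384 103.71433417]
55 150 [348.86842333 278.07352221] [246.82444202  91.81777354]
55 194 [343.53161454 228.7646615 ] [234.25291025  77.62510285]
55 250 [336.3646172  162.54597388] [216.5460656   57.63490437]
```

View pics/c4.png

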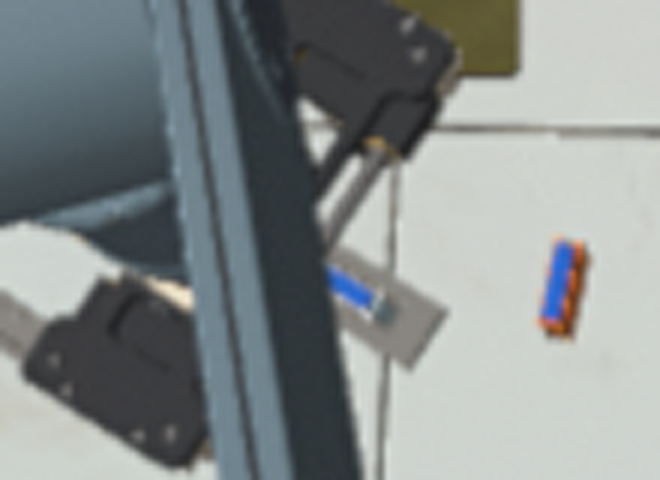

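Body positions agree with the projection, but the near fingertip appears about 7 px higher than predicted. I difference the before and after pictures there to find its real extent.

```bash
python3 - <<'E'
from h import *
import pickle
a=pickle.load(open("d0.pkl","rb"))["scene"]["img"].astype(int);b=pickle.load(open("d1.pkl","rb"))["scene"]["img"].astype(int)
d=np.abs(a-b).max(2)
for y in range(200,238): print(y,' '.join('%3d'%v for v in d[y,266:296]))
E
```

```text
200  91  95  93  86  56  52  26  28  29  29  30  31  27  16  52  47  42  38  34  30  31  26  21  38  15  12   8   8   9   9
201  32  32  31  32  32  33  30  30  33  33  34  32  35  37  51  47  42  40  36  33  30  23  26  44  19  12   9   9   9   8
202  31  32  34  34  34  35  35  35  36  35  37  37  33  29  53  51  45  41  36  38 127  74  69  36   9  13   9   8   9   8
203  29  33  35  37  36  38  34  35  37  36  35  36  38  32  23  38  45  39  33  72 138 109  53  36   6  12   9  10   9   9
204  90  31  35  35  35  37  37  36  36  37  36  38  36  38  35  35  29  29  34  40  82 102  34  42  20  14   8   9   9   9
205 117  51  34  36  37  34  37  37  36  38  35  35  36  37  37  35  35  35  34  35  39  49  38  48  22  13   9   8   8   8
206  15  36  36  37  37  37  36  37  37  35  37  36  36  35  38  37  38  38  38  38  33  14  43  42   2  10   9   7   9   8
207  61  37  38  36  38  37  38  38  36  34  35  36  35  37  37  41  45  54  29  38  15  13  15   2  10  11   8   9   9   9
208  37  43  41  44  45  41  29  29  51  38  39  50  38  46  54  15  12   8  10   8  10   9   9  10  12   9 
[... 2911 characters left out ...]
   9   8   8   8   9   9   7   7   9   9   9   8   8   8   7   9   9   8   8   9
233   8   9   7  10   8   9   9   8   8   9   6  10   7   9   8   9   9   9   8   9   9   9  10   9   9   9   7   9   8   9
234   9   7   7   9   8   8   8   8   9   8  11   9   9   8   9   7   8   9   7   9   8   9   8   9   8   9   8   9   8   9
235   8   8   8   7  10   6   9   9   9   8   7   8   8   8   7  10   9   7   9   9   9   9   8   9   8   7   9   8   9   8
236   9   8   8   8   8   9   7   7   8   9   8   9   8   8   8   8   7   9   9   8   8   8  10   8   8   7   9   9   9   9
237   7   9   8   8   9   9   7   9   8   8   8   9   9   7   8   7   7  10   8   6   8   8   8   8  10   8   9   9   8   8
```

The visible tip ends at row 225.5, where the projection expects about 232. That would mean a finger about 25 mm higher, or one further from the camera. A safe test is to half close the gripper and lower it, still above the stopper, watching how the tip row moves.

```bash
python3 - <<'E'
from bench import robot
from h import *
import pickle
n=np.array([np.sin(np.radians(59.8)),-np.cos(np.radians(59.8)),0])
D=[pickle.load(open("d1.pkl","rb"))]
def g(): D.append({k:robot.get_image(k) for k in("scene","top")}); print(robot.current_t(),robot.current_tcp_pos(),robot.current_gripper_width())
robot.move_gripper(0.5); g()
robot.move_linear([457,260.8,76],speed=100); g()
pickle.dump(D,open("d2.pkl","wb"))
o=np.zeros((600,800,3),np.uint8)
o[:360,:400]=crop(D[1]["scene"]["img"],235,180,80,72,5); o[:360,400:]=crop(D[2]["scene"]["img"],235,180,80,72,5)
o[360:600,:400]=crop(D[1]["top"]["img"],205,190,80,48,5); o[360:600,400:]=crop(D[2]["top"]["img"],205,190,80,48,5)
cv2.imwrite("pics/c5.png",o)
for z in(110,76):
  for k in(-62,-46,-37,-23,23): 
    c=np.array([457.5,260.2,z]); print(z,k,proj(D[1]["scene"],c+k*n).round(1))
E
```

```text
4.275 [457.01198733 260.8099493  109.99714147] 0.4995700417566563
4.8667 [457.56267986 261.0006616   76.61119591] 0.49785589744899655
110 -62 [279.5 234.9]
110 -46 [279.3 231.3]
110 -37 [279.3 229.3]
110 -23 [279.1 226.2]
110 23 [278.7 216.6]
76 -62 [280.5 244. ]
76 -46 [280.4 240.4]
76 -37 [280.3 238.3]
76 -23 [280.1 235.2]
76 23 [279.6 225.4]
```

View pics/c5.png

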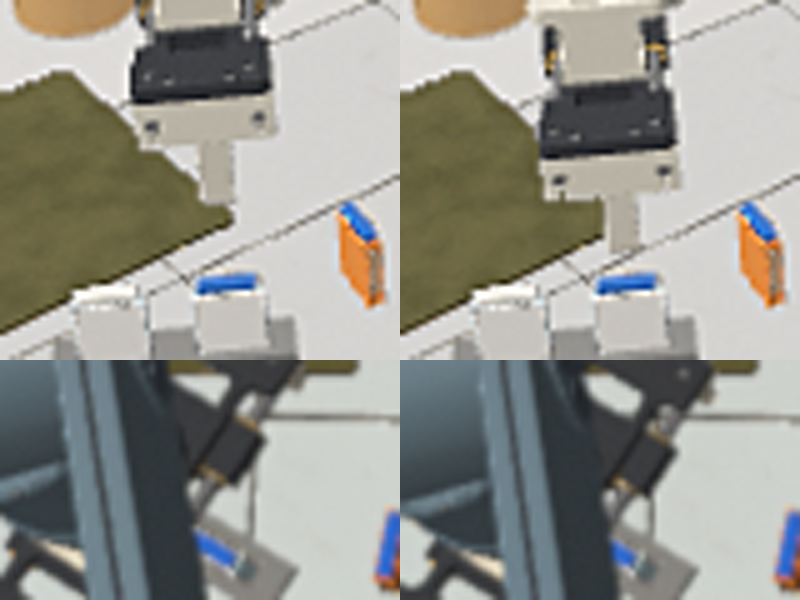

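Opening does not explain it. The tip is consistently 5–8 rows higher than predicted, while the body's lateral position agrees. I descend to the planned grasp height with a force stop, clear of the cell on both sides, and check the tip against the rack itself.

```bash
python3 - <<'E'
from bench import robot
from h import *
import pickle
n=np.array([np.sin(np.radians(59.8)),-np.cos(np.radians(59.8)),0])
print(robot.move_linear([457,260.8,18],speed=60,f_stop=5),robot.current_t(),robot.current_tcp_pos(),robot.current_contact_force())
D={k:robot.get_image(k) for k in("scene","top")}; pickle.dump(D,open("d3.pkl","wb"))
cv2.imwrite("pics/c6.png",np.hstack([crop(D["scene"]["img"],245,195,65,70,6),crop(D["top"]["img"],215,190,65,70,6)]))
c=robot.current_tcp_pos()
for z in(18,43):
  for k in(-41,-23,23): print(z,k,((proj(D["scene"],c*[1,1,0]+[0,0,z]+k*n)-[245,195])*6).round())
E
```

```text
False 5.9833 [457.37377143 260.92918604  18.35317415] [-0.55596204 -0.19661688  0.48143663]
18 -41 [220. 354.]
18 -23 [219. 330.]
18 23 [216. 270.]
43 -41 [216. 317.]
43 -23 [215. 293.]
43 23 [212. 233.]
```

View pics/c6.png

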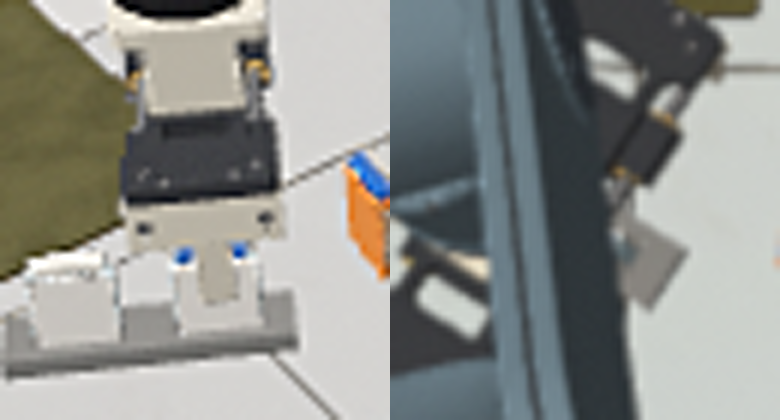

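In the scene crop the fingertip lies over the cell's face at row 303 (predicted 342), so it looks about 24 mm short of the stated TCP. I check by touch: the half-open fingers straddle the rack, so I lower gently towards the bare worktop with a 3 N stop.

```bash
python3 - <<'E'
from bench import robot
p=robot.current_tcp_pos()
print(robot.move_linear([457,260.8,-2],speed=22,f_stop=3),robot.current_t(),robot.current_tcp_pos(),robot.current_contact_force())
E
```

```text
False 7.1417 [457.13647259 260.85377472  -1.87968631] [-0.4598536  -0.20611496 -0.79731522]
```

There is no contact down to z ≈ -1.9, so the fingers really do end higher than stated, with true tips at about 20–32 mm. That puts the pads at a good height on the frosted faces, clear of the rack. I close here and check the width and side force.

```bash
python3 - <<'E'
from bench import robot
import numpy as np
robot.move_gripper(0.2)
print(robot.current_gripper_width(),robot.current_finger_force(),robot.current_contact_force())
robot.move_gripper(0.0); robot.sleep(.1)
n=np.array([np.sin(np.radians(59.8)),-np.cos(np.radians(59.8)),0])
f=robot.current_contact_force()
print(robot.current_t(),robot.current_gripper_width()*93,robot.current_finger_force(),f,f@n,robot.current_ft_torque(),robot.current_tcp_pos())
E
```

```text
0.2043649886502282 0.0 [ 0.42895064 -0.29027574 -0.11508521]
8.1917 11.727495143402773 29.999985694885254 [-0.02265302  0.23539659  0.24405623] -0.13798761557365571 [-0.01374883 -0.02123744  0.02043962] [456.98217575 260.80147691  -2.00997198]
```

Gripped: width about 12 mm, no side force. Next I lift, carry to above the seat and measure the stopper in hand.

```bash
python3 - <<'E'
from bench import robot
from h import *
import pickle
robot.move_linear([457,260.8,30],speed=60)
print(robot.current_contact_force(),robot.current_gripper_width()*93)
robot.move_linear([457,260.8,130],speed=150)
robot.move_ptp([530.6,-335,130],[np.pi,0,np.radians(-3.6)])
robot.sleep(.2)
print(robot.current_t(),robot.current_tcp_pos(),robot.current_eef_rot(),robot.current_contact_force(),robot.current_gripper_width()*93)
D={k:robot.get_image(k) for k in("scene","top")}; pickle.dump(D,open("d4.pkl","wb"))
q={k:proj(D[k],[530.6,-335,150]).astype(int) for k in D}; print(q)
for k,d in D.items():
    m=cv2.inRange(cv2.cvtColor(d["img"],cv2.COLOR_BGR2HSV),(100,120,60),(130,255,255))
    nn,l,st,c=cv2.connectedComponentsWithStats(m); print(k,[(st[i].tolist(),c[i].round(1)) for i in range(1,nn) if st[i,4]>2])
o=np.hstack([crop(D[k]["img"],max(q[k][0]-40,0),max(q[k][1]-45,0),80,100,5) for k in D]); cv2.imwrite("pics/c7.png",o)
E
```

```text
[ 0.71536736 -0.23924319 -0.45592941] 12.133617243342849
12.0417 [ 531.04566636 -334.12481101  130.13050877] [-3.14158490e+00 -1.48148826e-04 -6.13922338e-02] [-0.32022126 -0.01039361  0.02722421] 12.071567487369592
{'scene': array([401, 142]), 'top': array([475, 196])}
scene [([176, 195, 19, 12, 85], array([184.9, 200.7])), ([303, 221, 7, 7, 22], array([306.3, 224. ]))]
top [([202, 80, 21, 12, 82], array([211.9,  84.7])), ([281, 221, 4, 12, 28], array([282.4, 226.4]))]
```

View pics/c7.png

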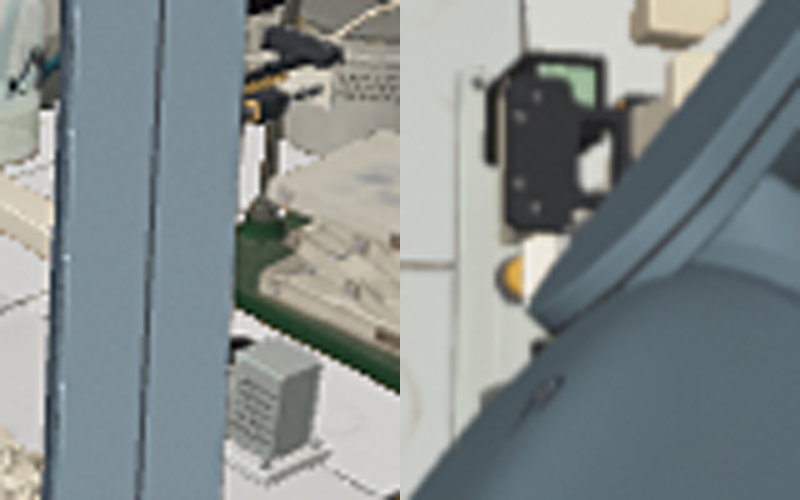

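The picture shows the hand over the seat, but the arm hides the cell from both cameras. In the earlier close-up the finger was centred on the cell's face (219 against 217.5, in ×6 pixels), so the in-hand offset is under 1 mm. Seat, base plate and noses all put the bench centre at about (530.8, -335). I lower with a force stop.

```bash
python3 - <<'E'
from bench import robot
import numpy as np
F=lambda k=8:np.mean([(robot.sleep(.02),robot.current_contact_force())[1] for _ in range(k)],0)
x,y=530.8,-335
print(robot.move_linear([x,y,54],speed=60,f_stop=4),robot.current_tcp_pos()); robot.sleep(.3)
f0=F(); print("f0",f0)
hit=robot.move_linear([x,y,32],speed=8,f_stop=2.2)
f=F(); print(hit,robot.current_t(),robot.current_tcp_pos(),f-f0,robot.current_gripper_width()*93,robot.current_ft_torque())
E
```

```text
False [ 531.10645546 -335.22823122   54.51278586]
f0 [ 0.07412571  0.09890237 -0.7902336 ]
True 15.7417 [ 530.70146757 -334.90529744   40.51980944] [ 0.50919762 -0.78275628  2.54930862] 12.040211847949644 [-0.12588964 -0.16826786  0.06125603]
```

Contact at TCP z = 40.5, which puts the seat at about 49 mm, inside the stated range. I press 1 mm further to confirm it is the spring (about 0.6 N/mm).

```bash
python3 - <<'E'
from bench import robot
import numpy as np
def R(k=20): return np.mean([(robot.sleep(.02),np.r_[robot.current_contact_force(),robot.current_tcp_pos(),robot.current_eef_rot()])[1] for _ in range(k)],0).round(3)
a=R();print(a)
robot.move_linear([530.8,-335,a[5]-1.2],speed=8,f_stop=4);print(R(),robot.current_gripper_width()*93,robot.current_ft_torque(),robot.current_t())
from h import *
for k in("scene","top"):
    d=robot.get_image(k); m=cv2.inRange(cv2.cvtColor(d["img"],cv2.COLOR_BGR2HSV),(100,120,60),(130,255,255))
    n,l,st,c=cv2.connectedComponentsWithStats(m); print(k,[(st[i].tolist(),c[i].round(1)) for i in range(1,n) if st[i,4]>2])
E
```

```text
[ 9.17000e-01 -7.16000e-01  2.31100e+00  5.30525e+02 -3.34721e+02
  4.03350e+01 -3.14100e+00  1.00000e-03 -6.30000e-02]
[-8.94000e-01  7.19000e-01  2.91400e+00  5.30497e+02 -3.34676e+02
  3.89900e+01 -3.14000e+00  2.00000e-03 -6.30000e-02] 12.264833525695032 [ 0.24842392  0.15055784 -0.0112391 ] 16.7167
scene [([176, 195, 19, 12, 85], array([184.9, 200.7])), ([303, 221, 7, 7, 22], array([306.3, 224. ]))]
top [([202, 80, 21, 12, 82], array([211.9,  84.7])), ([281, 221, 4, 12, 28], array([282.4, 226.4]))]
```

The stiffness is spring-like (0.6 N over 1.3 mm). The net press is about 3.7 N, well short of bottoming at 8 N, and the grip and pose are steady.

```bash
python3 -c "
from bench import robot
print(robot.hand_in())"
```

```text
the job is handed in; nothing more can be done
None
```

I handed in at about 16.7 s with the blue-stoppered cell still gripped by its frosted faces and pressed on the spring seat at about 3.7 N, well short of bottoming; the arm hid the cell from both cameras at the bench, so its centring and squareness there rest on the earlier measurements.

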